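# Pack up the telescoping display stands

## Task

Pack the telescoping display stands away in the tote, whose carry handle you first fold right down out of the way. Push every stand's tubes fully home, the thin inner tube first and then the middle one, before it goes into the tote, and stand each one upright on the floor of a cell of its own. Last of all, swing the handle back up until it snaps in upright; leave the jar, the roll and the brush as they are.

Things in the scene. Friction and masses are not known exactly. Their poses are not given: they have to be found in the camera images.
- stand_a: Telescoping display stand, one of 3 or 4 alike (absent: None), loose, 0.4 to 0.7 kg. Origin: centre of the underside of its base, z up the tubes. Round steel base 80 mm across, 12 thick; outer tube 36 across; black collar round its mouth, 46 across, 75 to 88 mm above the underside: carry it by this or by the outer tube (by plate or middle collar, the tubes draw out). Collapsed: 102 mm tall.
- middle_a (a joint): How far the middle tube of stand_a (28 mm across, topped by a black collar 34 across and 8 high) stands out of the outer tube, m: 0 fully home, its collar on the outer one; at most 0.055. It stays where it is left; about 9 N slide it up or down.
- inner_a (a joint): How far the inner tube of stand_a (20 mm across) stands out of the middle one, m: 0 fully home, its plate on the middle collar; at most 0.060. It stays where it is left; about 4 N slide it, so pressing the plate straight down sends it home before the middle tube moves; pressing on sends that home too.
- plate_a (a point): Centre of the upper face of the round plate (40 mm across, 6 thick) on top of the inner tube of stand_a: 102 mm plus both extensions above the underside of the base.
- stand_b: Telescoping display stand, one of 3 or 4 alike (absent: None), loose, 0.4 to 0.7 kg. Origin: centre of the underside of its base, z up the tubes. Round steel base 80 mm across, 12 thick; outer tube 36 across; black collar round its mouth, 46 across, 75 to 88 mm above the underside: carry it by this or by the outer tube (by plate or middle collar, the tubes draw out). Collapsed: 102 mm tall.
- middle_b (a joint): How far the middle tube of stand_b (28 mm across, topped by a black collar 34 across and 8 high) stands out of the outer tube, m: 0 fully home, its collar on the outer one; at most 0.055. It stays where it is left; about 9 N slide it up or down.
- inner_b (a joint): How far the inner tube of stand_b (20 mm across) stands out of the middle one, m: 0 fully home, its plate on the middle collar; at most 0.060. It stays where it is left; about 4 N slide it, so pressing the plate straight down sends it home before the middle tube moves; pressing on sends that home too.
- plate_b (a point): Centre of the upper face of the round plate (40 mm across, 6 thick) on top of the inner tube of stand_b: 102 mm plus both extensions above the underside of the base.
- stand_c: Telescoping display stand, one of 3 or 4 alike (absent: None), loose, 0.4 to 0.7 kg. Origin: centre of the underside of its base, z up the tubes. Round steel base 80 mm across, 12 thick; outer tube 36 across; black collar round its mouth, 46 across, 75 to 88 mm above the underside: carry it by this or by the outer tube (by plate or middle collar, the tubes draw out). Collapsed: 102 mm tall.
- middle_c (a joint): How far the middle tube of stand_c (28 mm across, topped by a black collar 34 across and 8 high) stands out of the outer tube, m: 0 fully home, its collar on the outer one; at most 0.055. It stays where it is left; about 9 N slide it up or down.
- inner_c (a joint): How far the inner tube of stand_c (20 mm across) stands out of the middle one, m: 0 fully home, its plate on the middle collar; at most 0.060. It stays where it is left; about 4 N slide it, so pressing the plate straight down sends it home before the middle tube moves; pressing on sends that home too.
- plate_c (a point): Centre of the upper face of the round plate (40 mm across, 6 thick) on top of the inner tube of stand_c: 102 mm plus both extensions above the underside of the base.
- stand_d: Telescoping display stand, one of 3 or 4 alike (absent: None), loose, 0.4 to 0.7 kg. Origin: centre of the underside of its base, z up the tubes. Round steel base 80 mm across, 12 thick; outer tube 36 across; black collar round its mouth, 46 across, 75 to 88 mm above the underside: carry it by this or by the outer tube (by plate or middle collar, the tubes draw out). Collapsed: 102 mm tall.
- middle_d (a joint): How far the middle tube of stand_d (28 mm across, topped by a black collar 34 across and 8 high) stands out of the outer tube, m: 0 fully home, its collar on the outer one; at most 0.055. It stays where it is left; about 9 N slide it up or down.
- inner_d (a joint): How far the inner tube of stand_d (20 mm across) stands out of the middle one, m: 0 fully home, its plate on the middle collar; at most 0.060. It stays where it is left; about 4 N slide it, so pressing the plate straight down sends it home before the middle tube moves; pressing on sends that home too.
- plate_d (a point): Centre of the upper face of the round plate (40 mm across, 6 thick) on top of the inner tube of stand_d: 102 mm plus both extensions above the underside of the base.
- tote: Square plywood tote, 218 by 218 mm, walls 9 thick and 60 high, floor 6 thick; a cross of boards 6 thick, rising to 56, makes four cells 97 by 97, one stand each, centres 51.5 mm either side in x and y. A steel ear amid each x end rises to 103. It does not shift. Origin: centre of its underside, z up, x along the bail's axis, y towards the side where the bail lies folded.
- bail (a joint): The tote's carry handle, a steel bail hinged on the ears, rad: 1.571 upright against its stop, where it starts; 0 folded out level beyond the tote's +y side. A spring plunger holds it upright: in the last 0.3 rad or so it must be pushed past that either way (about 2 N at the grip); otherwise it swings freely and drops to 0 by its own weight (2 N lift it).
- bail_grip (a point): Middle of the bail's wooden grip, a round bar 24 mm across and 110 long, along the tote's x axis, 160 mm from the hinge axis; folded it lies 85 mm above the table, its centre 51 mm clear of the tote's wall; upright, 245 mm above the table. The point turns with the bail.
- bail_pivot (a point): Middle of the bail's hinge axis: over the centre of the tote, 85 mm above its underside; axes as the tote's.
- jar: Bystander: clear jar with a green lid, 68 mm across, 105 mm tall; origin at the centre of its underside.
- foil_roll: Bystander: roll of copper foil tape lying flat, 84 mm across, 22 mm high; origin at the centre of its underside.
- brush: Bystander: hand brush, 170 mm long, lying flat; origin under the brush.
Mind the look-alikes: they are no part of the job. What is shaped like the stand_d but yellow is not meant. What is shaped like the stand_b but blue is not meant.

How it is judged:
By the outcome, as a careful person would: the job done as asked, in the order asked, and still so for the second after the job is handed in, with the robot touching nothing.
Of stand_a, stand_b, stand_c, stand_d only 3 to 4 are there at a start; the rules pass over those that are not, and their reading is None.
At some moment in a run one of stand_a, stand_b, stand_c, stand_d may be knocked a few centimetres aside while the robot is not near it.
Once in a run the grip may slacken for a moment while it holds something.
It also fails if it takes over 200 s, if anything falls off the work surface, if the arm or the gripper's body presses on something with over 40 N, if the wrist force passes 120 N, or if a joint passes its speed limit or range.

## Robot

A 6-joint arm with a two-finger parallel gripper is mounted at the origin on the work surface. World frame = base frame: x ahead of the robot, y to its left, z up, the work surface at z = 0. Lengths are in m, angles in rad, forces in N, time in s.
With the tool pointing down it reaches from about 0.35 to 0.875 m from the base axis. Payload 4.2 kg.
Tool frame: the origin (TCP) lies midway between the tips of the shut fingers; the grasp point (between the pads) lies behind it (r.pinch_z is the z of the grasp point in the tool frame, in m); z points along the fingers, y is the line along which they close (so a half turn about z gives the same grasp; the last joint's range is limited). The gripper opens to 85 mm and grips with 20 to 120 N. Pads are 22 mm wide; open, the fingers measure 114 mm over their backs; the gripper's body (76 mm by 85 mm) begins 54 mm behind the grasp point. The pads swing forward as they close: fully open they stand 13 mm farther back than shut.
Start: joints at [-1.042, 0.385, 0.008, 0, -1.194, -0.259], TCP at [0.167, -0.602, 0.194] pointing down, gripper open.
Joint ranges: [-3.14, 3.14], [-1.21, 2.06], [-1.07, 1.41], [-3.16, 2.05], [-2.99, -0.16], [-3.1, 3.1]. Speed limits (rad/s): [2.79, 2.79, 3.14, 3.14, 3.14, 3.14].

## Interface

Orientations are given as a rotation vector (axis times angle).
In Python, from station import r gives the robot as it stands.
- The arm moves only by the tool jog_arm, never from a script. Its argument "steps" is a list of rows, each a list of 3 entries, a list of its own where there are three numbers: the shift along the tool's x, y, z in m, then the turn, a rotation vector about the tool's x, y, z in rad, then the finger opening in m, from 0 to 0.0854. A call has 1 to 8 rows; each row is the pose to reach, as a shift and turn from the pose commanded when the call began, along the tool's axes at that moment; what a row does not reach only later rows make up. A row lasts 1/8 s, in which the tool goes at most 62.5 mm and 10.7 degrees, less where a joint would pass 70% of its speed; a pose out of reach is approached as far as the arm can. A call with a gripper value outside its range is refused whole. The fingers move at their own pace and stop on an object; "force" is the grip in N (left out, the last holds). Time passes only in rows, so rows that repeat a pose let the fingers close. It gives the time, the measured TCP pose, the force, the opening and the grip force at its end, in the units of the state.
- r.get_state(): the state, without advancing time (a new reading comes with each control period).
- r.capture(name): name is "scene" or "side" or "wrist"; returns (picture, depth): 384x512x3 uint8, red, green, blue; 384x512 float32, m along the optical axis (not along the pixel's ray), 0 where there is no reading.
- r.get_calibration(name): a dict with "fovy" (degrees; the focal length in pixels is half the picture's height over the tangent of half this angle, whatever the lens; pixels are square), "cx", "cy" (the principal point, pixels), "eye" and "orientation" of the camera in the world. Camera axes: x right, y up, looking along -z (the intrinsics and any distortion apply to the point x, -y, -z); pixel columns grow to the right and rows downward; lengths in m; the calibration is good to about 2 mm. A picture is of the moment at which its call begins: read the wrist's pose just before it. get_calibration takes no time and is no camera call; for the wrist camera it gives the pose at the moment of the call.
- r.finish_job(): hands the job in; it is judged then, once.
Trained networks look in the newest picture that a camera, given by its name, has taken for a name from the list of things; names that differ only in an ending like _2 or _b are one class to them, and where a whole thing is asked for, a point or a joint stands for the part that bears it (a point fixed in the world has none). Each returns a list of dicts, best first, with "p" (0 to 1); they miss things now and then, are a little off and sometimes report something else, mostly with a low value. They report only what shows in the picture. A call takes as long as a camera call. They do not tell look-alikes from the thing itself.
- r.find_in(camera, target): "xyz" ([x, y, z] in m, in world coordinates, good to about 4 mm: the middle of the surface that is visible of it).
- r.outline_of(camera, target): "region" (384x512 bool, what is visible of it).
The state is a dict: "clock": time; "joints": joint angles; "qd": joint speeds; "joint_torque": joint torques, N m; "tool_pos": TCP position; "tool_rot": TCP orientation; "force": force on the tool from outside, world axes, zero at the start; "moment": the same for the moment, N m; "opening": finger opening in m; "finger_force": force on a finger pad.
Only numpy, scipy, OpenCV 4.12 (cv2) and the standard library are available. Lean on these libraries where they do the work, as an engineer would, in place of code of your own. Each camera call takes 0.05 s, during which the arm holds its last target. There are 200 camera calls.

## Working session

There is one attempt and no reset: what is moved stays moved. The work goes in short steps, Python scripts to look and compute and a tool call to move; the robot and the scene stay as the last step left them, time stands still between calls to the robot, and variables do not carry over. Pictures are saved under pics/ and viewed, at most 14 in all, crops included, and the job is handed in when it is done.

Besides the shell and the picture viewer there is one more tool, called after ">>>" by a JSON object that holds its "name" and its "arguments". jog_arm: Moves the arm, as the interface text tells. Its arguments: {"type":"object","properties":{"steps":{"type":"array"},"force":{"type":"number"}},"required":["steps"]}

```bash
ls; mkdir -p pics
cat > h.py <<'E'
from station import r
import numpy as np, cv2
from scipy.spatial.transform import Rotation as R
np.set_printoptions(precision=4,suppress=True)
def cal(n):
    c=r.get_calibration(n); return c
def rot(o):
    o=np.array(o,float)
    return o if o.shape==(3,3) else (R.from_rotvec(o).as_matrix() if o.size==3 else R.from_quat(o).as_matrix())
def cloud(n,depth,c):
    f=192/np.tan(np.radians(c['fovy'])/2)
    v,u=np.mgrid[0:384,0:512]
    P=np.stack([(u-c['cx'])/f*depth,-(v-c['cy'])/f*depth,-depth],-1)
    W=P@rot(c['orientation']).T+np.array(c['eye'])
    W[depth<=0]=np.nan
    return W
def shot(n,save=None):
    c=cal(n); im,d=r.capture(n)
    if save: cv2.imwrite('pics/'+save,im[:,:,::-1])
    return im,d,cloud(n,d,c)
def delta(target,rotm=None):
    s=r.get_state(); M=rot(s['tool_rot'])
    return M.T@(np.array(target)-np.array(s['tool_pos']))
E
python3 - <<'E'
from h import *
for n in('scene','side','wrist'):
    c=cal(n);print(n,c)
im,d,W=shot('scene','s0.png'); 
for t in('stand_a','tote','bail_grip','jar','foil_roll','brush'):
    for q in r.find_in('scene',t): print(t,q)
im2,d2,W2=shot('side','d0.png')
for t in('stand_a','tote','bail_grip'):
    for q in r.find_in('side',t): print(t,q)
s=r.get_state();print(s); print(r.pinch_z)
E
```

```text
pics
scene {'fovy': 42.09851645259046, 'cx': 250.91380540414502, 'cy': 189.5671757514708, 'eye': array([1.3252, 0.6368, 1.2675]), 'orientation': array([0.3829, 0.791 , 2.1565])}
side {'fovy': 46.39121216054447, 'cx': 246.52726263068752, 'cy': 188.1059468328799, 'eye': array([-0.1434,  0.6479,  1.248 ]), 'orientation': array([ 0.3527, -0.7821, -2.235 ])}
wrist {'fovy': 60.49845870033763, 'cx': 250.43179063570173, 'cy': 187.3019630712402, 'eye': array([ 0.1011, -0.6202,  0.3715]), 'orientation': array([-0.1893, -0.2523,  1.826 ])}
stand_a {'xyz': [0.7047, -0.3236, 0.0246], 'p': 0.96}
stand_a {'xyz': [0.647, -0.2162, 0.0663], 'p': 0.94}
stand_a {'xyz': [0.6147, -0.071, 0.0631], 'p': 0.93}
stand_a {'xyz': [0.4635, -0.2007, 0.0841], 'p': 0.87}
tote {'xyz': [0.5599, 0.2258, 0.0302], 'p': 0.96}
bail_grip {'xyz': [0.5733, 0.2236, 0.2484], 'p': 0.98}
jar {'xyz': [0.7729, 0.0627, 0.0797], 'p': 0.86}
foil_roll {'xyz': [0.3588, -0.4139, 0.0199], 'p': 0.51}
foil_roll {'xyz': [0.6144, -0.4208, 0.0187], 'p': 0.42}
brush {'xyz': [0.616, -0.4209, 0.0188], 'p': 0.67}
brush {'xyz': [0.5573, 0.2319, 0.0
[... 180 characters left out ...]
tand_a {'xyz': [0.596, -0.0649, 0.0664], 'p': 0.65}
stand_a {'xyz': [0.6814, -0.3265, 0.0413], 'p': 0.61}
tote {'xyz': [0.5484, 0.2287, 0.026], 'p': 0.94}
bail_grip {'xyz': [0.5412, 0.2265, 0.2475], 'p': 0.65}
{'clock': 0.55, 'joints': array([-1.0424,  0.3847,  0.0079, -0.    , -1.194 , -0.2586]), 'qd': array([ 0.0009, -0.0006, -0.0006,  0.0001,  0.0004, -0.0022]), 'joint_torque': array([  0.0004, -39.1762,  18.8492,   4.1881,  -0.0005,   0.    ]), 'tool_pos': array([ 0.1666, -0.6023,  0.1944]), 'tool_rot': array([-0.4226,  3.113 ,  0.0001]), 'force': array([-1.1149,  0.0719, -0.2102]), 'moment': array([ 0.0109, -0.0026,  0.0325]), 'finger_force': 0.0, 'opening': 0.08590898328051953}
-0.0187
```

View pics/s0.png

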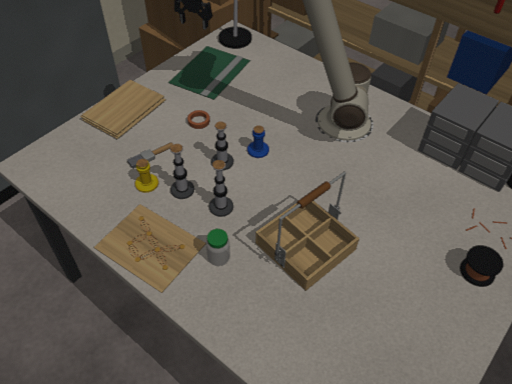

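View pics/d0.png

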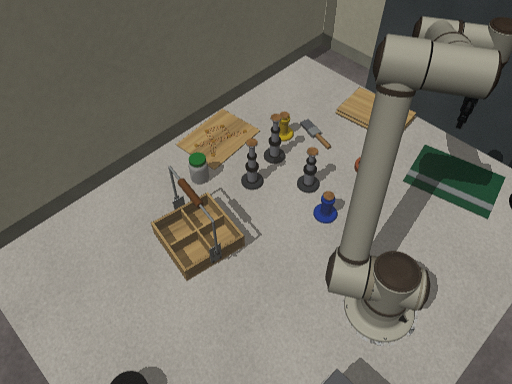

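The scene shows three grey stands, with brown plates at about (221,128), (177,150) and (218,168). The yellow one (146,175) and the blue one (258,140) are look-alikes. The tote is around (306,243) with its bail upright, and the jar is at (218,245).

Run:
```python
from h import *
C=[(0.61,-0.068),(0.64,-0.214),(0.455,-0.198)]
for n in('scene','side'):
    im,d,W=shot(n)
    X=W.reshape(-1,3); ok=~np.isnan(X[:,0]);X=X[ok]
    print(n,'table z',np.median(X[(abs(X[:,2])<.02)&(X[:,0]>.3)&(X[:,0]<.8)&(abs(X[:,1])<.4)][:,2]))
    for c in C:
        S=X[np.hypot(X[:,0]-c[0],X[:,1]-c[1])<.06]
        zt=np.percentile(S[S[:,2]>.08][:,2],98) 
        T=S[S[:,2]>zt-.006]
        B=S[(S[:,2]>.006)&(S[:,2]<.016)]
        print(c,'top',zt,'plate ctr',T.mean(0),len(T),(T.min(0)+T.max(0))/2,'base',cv2.minEnclosingCircle(B[:,:2].astype(np.float32)))
    S=X[(np.hypot(X[:,0]-.555,X[:,1]-.227)<.2)]
    rim=S[(S[:,2]>.05)&(S[:,2]<.066)]
    print('rim',len(rim),cv2.minAreaRect(rim[:,:2].astype(np.float32)))
    for lo,hi in((.075,.1),(.1,.13),(.13,.2),(.2,.226),(.23,.27)):
        g=S[(S[:,2]>lo)&(S[:,2]<hi)&(np.hypot(S[:,0]-.555,S[:,1]-.227)<.15)]
        if len(g)>3:
            m=g.mean(0); w,v=np.linalg.eigh(np.cov(g[:,:2].T)); print(lo,hi,len(g),m,v[:,1],g[g[:,0].argmin()],g[g[:,0].argmax()])
    crop=im[150:300,200:400] if n=='scene' else im[150:290,130:260]
    cv2.imwrite(f'pics/t_{n}.png',cv2.resize(crop[:,:,::-1],None,fx=4,fy=4,interpolation=cv2.INTER_CUBIC))
```

```text
scene table z 0.0012667623014688267
(0.61, -0.068) top 0.20393033321195045 plate ctr [ 0.6062 -0.0768  0.2012] 92 [ 0.6063 -0.077   0.2023] base ((0.6110812425613403, -0.06768125295639038), 0.059517890214920044)
(0.64, -0.214) top 0.20158555905001527 plate ctr [ 0.6372 -0.2232  0.1984] 68 [ 0.6358 -0.2209  0.1994] base ((0.6381203532218933, -0.21213465929031372), 0.05722159892320633)
(0.455, -0.198) top 0.17685355156880533 plate ctr [ 0.4557 -0.2082  0.1738] 65 [ 0.4548 -0.2078  0.1751] base ((0.45801442861557007, -0.19462430477142334), 0.05599485710263252)
rim 1223 ((0.5576804280281067, 0.21994847059249878), (0.22222812473773956, 0.23726864159107208), 80.67372131347656)
0.075 0.1 145 [0.5581 0.2234 0.0882] [-0.9898  0.1424] [0.4237 0.2427 0.0857] [0.6817 0.1984 0.0893]
0.1 0.13 68 [0.5549 0.2229 0.1092] [-0.9895  0.1443] [0.4302 0.2409 0.1001] [0.6788 0.2025 0.1002]
0.13 0.2 92 [0.5546 0.2221 0.1655] [-0.9881  0.1539] [0.4279 0.2412 0.1313] [0.679  0.2031 0.1496]
0.2 0.226 33 [0.5587 0.2214 0.2131] [-0.9875  0.1577] [0.4317 0.2397 0.2136] [0.6783 0.2012 0.2244]
0.23 0.27 483 [0.5594
[... 556 characters left out ...]
.2055  0.1724] base ((0.4573928713798523, -0.2091560810804367), 0.04792652651667595)
rim 1058 ((0.5522373914718628, 0.22281956672668457), (0.21898628771305084, 0.22695724666118622), 80.96701049804688)
0.075 0.1 139 [0.5445 0.2257 0.0882] [-0.9863  0.165 ] [0.4226 0.2443 0.0875] [0.678  0.2197 0.0768]
0.1 0.13 52 [0.5557 0.2229 0.1088] [-0.9858  0.1678] [0.427  0.2415 0.1188] [0.6762 0.2061 0.114 ]
0.13 0.2 74 [0.5538 0.2234 0.1653] [-0.9876  0.1573] [0.4264 0.2432 0.1908] [0.6772 0.2056 0.1783]
0.2 0.226 30 [0.5504 0.2239 0.213 ] [-0.9877  0.1566] [0.4268 0.2431 0.2252] [0.6737 0.2073 0.2252]
0.23 0.27 395 [0.5429 0.2257 0.2506] [-0.9883  0.1524] [0.4276 0.2455 0.2318] [0.6769 0.2058 0.2398]
```

View pics/t_scene.png

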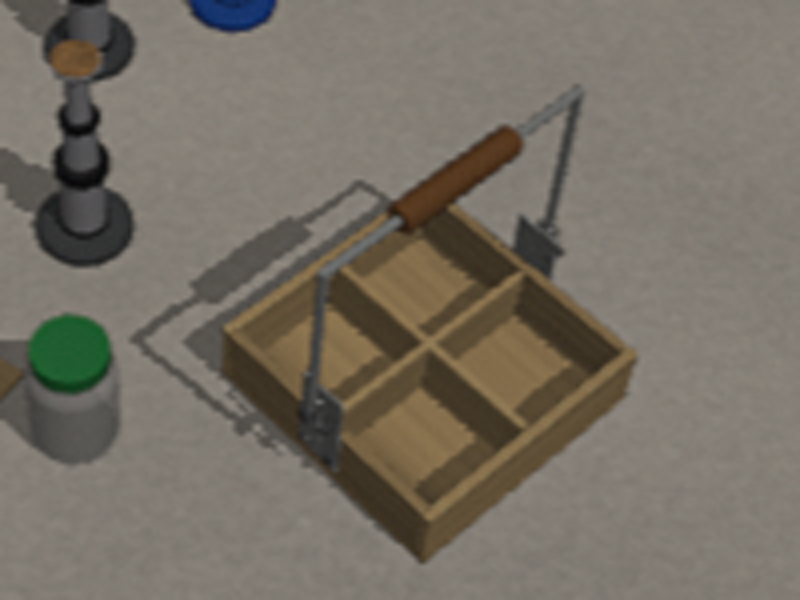

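View pics/t_side.png

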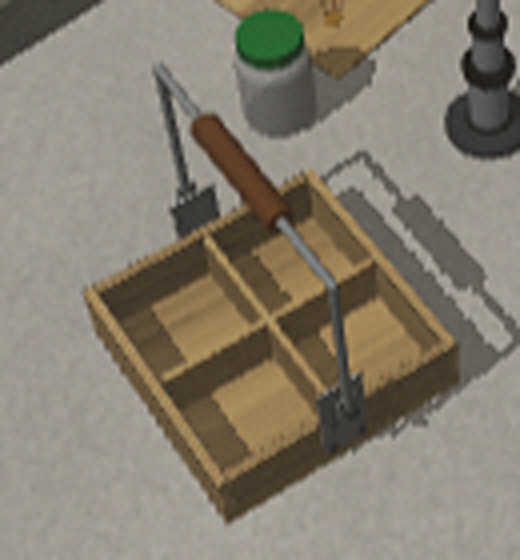

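The tote centre is about (0.5535, 0.223) and the bail axis runs along (0.987, -0.156). I'll grasp the grip from above and find the fold direction by gentle pulling.

>>> {"name": "jog_arm", "arguments": {"steps": [[[-0.037,0.043,-0.016],[0,0,0.053],0.0854],[[-0.074,0.086,-0.032],[0,0,0.107],0.0854],[[-0.111,0.13,-0.047],[0,0,0.16],0.0854],[[-0.148,0.173,-0.063],[0,0,0.213],0.0854],[[-0.185,0.216,-0.079],[0,0,0.266],0.0854],[[-0.222,0.26,-0.095],[0,0,0.32],0.0854],[[-0.26,0.303,-0.11],[0,0,0.373],0.0854],[[-0.297,0.346,-0.126],[0,0,0.426],0.0854]]}}

```text
clock: 1.65
tool_pos: [0.3609, -0.188, 0.3213]
tool_rot: [0.248, 3.13, -0.0]
force: [0.9, 0.1, -0.1]
opening: 0.0854
finger_force: 0.0
```

```bash
cat >> h.py <<'E'
def where(*targets):
    s=r.get_state(); M=rot(s['tool_rot'])
    print('t',s['clock'],'pos',s['tool_pos'],'x',M[:,0],'y',M[:,1],'z',M[:,2],'F',np.array(s['force']),'open',s['opening'],'ff',s['finger_force'],'q',s['joints'])
    for t in targets: print('to',t,'delta',M.T@(np.array(t)-s['tool_pos']))
E
python3 -c "
from h import *
where((.5535,.2229,.30),(.5535,.2229,.226))"
```

```text
t 1.65 pos [ 0.3609 -0.188   0.3213] x [-0.9876  0.1573 -0.0013] y [0.1573 0.9876 0.0001] z [ 0.0013 -0.0001 -1.    ] F [ 0.874   0.0585 -0.0952] open 0.08537952221348176 ff 0.0 q [-0.0766 -0.0753 -0.2372  0.     -1.4076 -1.6522]
to (0.5535, 0.2229, 0.3) delta [-0.1255  0.436   0.0215]
to (0.5535, 0.2229, 0.226) delta [-0.1254  0.436   0.0955]
```

>>> {"name": "jog_arm", "arguments": {"steps": [[[-0.016,0.055,0],[0,0,0],0.0854],[[-0.032,0.11,0],[0,0,0],0.0854],[[-0.048,0.165,0],[0,0,0],0.0854],[[-0.063,0.22,0],[0,0,0],0.0854],[[-0.079,0.275,0],[0,0,0],0.0854],[[-0.095,0.33,0],[0,0,0],0.0854],[[-0.111,0.385,0],[0,0,0],0.0854],[[-0.1255,0.436,0.0],[0,0,0],0.0854]]}}

```text
clock: 2.65
tool_pos: [0.553, 0.2234, 0.3205]
tool_rot: [0.244, 3.132, 0.0]
force: [0.6, -0.4, -0.0]
opening: 0.0854
finger_force: 0.0
```

>>> {"name": "jog_arm", "arguments": {"steps": [[[0,0,0.05],[0,0,0],0.0854],[[0,0,0.097],[0,0,0],0.0854],[[0,0,0.097],[0,0,0],0.0],[[0,0,0.097],[0,0,0],0.0],[[0,0,0.097],[0,0,0],0.0],[[0,0,0.097],[0,0,0],0.0],[[0,0,0.097],[0,0,0],0.0]], "force": 30}}

```text
clock: 3.52
tool_pos: [0.5527, 0.2216, 0.2243]
tool_rot: [0.245, 3.131, 0.002]
force: [-0.0, -0.1, -0.2]
opening: 0.0001
finger_force: 0.0
```

Run:
```python
from h import *
a,d,W=shot('side');print(r.find_in('side','bail_grip'))
b,d2,W2=shot('scene');print(r.find_in('scene','bail_grip'))
A=np.hstack([a[110:290,120:320],b[130:310,200:400]])
cv2.imwrite('pics/b1.png',cv2.resize(A[:,:,::-1],None,fx=2,fy=2))
where()
```

```text
[{'xyz': [0.5054, 0.234, 0.2474], 'p': 0.75}]
[{'xyz': [0.5927, 0.2217, 0.2462], 'p': 0.84}, {'xyz': [0.613, -0.4233, 0.0172], 'p': 0.6}, {'xyz': [0.6178, -0.0709, 0.1563], 'p': 0.34}]
t 3.725 pos [0.5525 0.2214 0.2235] x [-0.9878  0.1556 -0.0001] y [0.1556 0.9878 0.0001] z [ 0.0001  0.0001 -1.    ] F [-1.3748 -0.2959 -0.3984] open 0.00034935886427323954 ff 0.0 q [ 0.653   0.3153 -0.0217  0.     -1.2335 -2.3801]
```

View pics/b1.png

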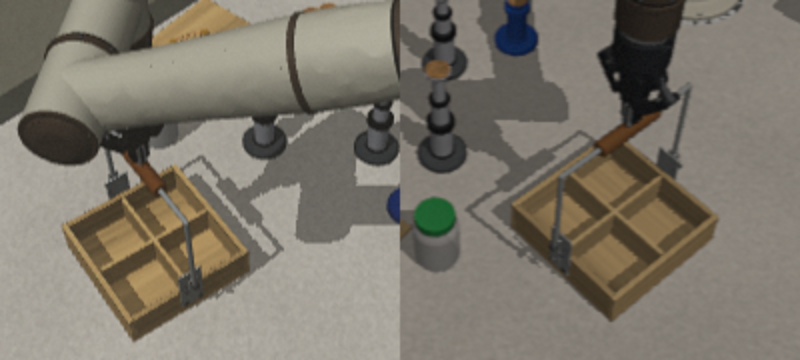

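Run:
```python
from h import *
def proj(n,p):
    c=cal(n);f=192/np.tan(np.radians(c['fovy'])/2);q=rot(c['orientation']).T@(np.array(p)-c['eye'])
    return np.array([c['cx']-f*q[0]/q[2],c['cy']+f*q[1]/q[2]])
s=r.get_state()
for n,o in(('side',(120,110)),('scene',(200,130))):
    print(n,(proj(n,s['tool_pos'])-o)*2+(0 if n=='side' else np.array([400,0])), (proj(n,(.5535,.2229,.245))-o)*2+(0 if n=='side' else np.array([400,0])))
a,d,W=shot('wrist','w1.png')
```

```text
side [141.9352 174.6725] [138.9856 165.6487]
scene [624.8    139.2565] [626.9096 130.0893]
```

View pics/w1.png

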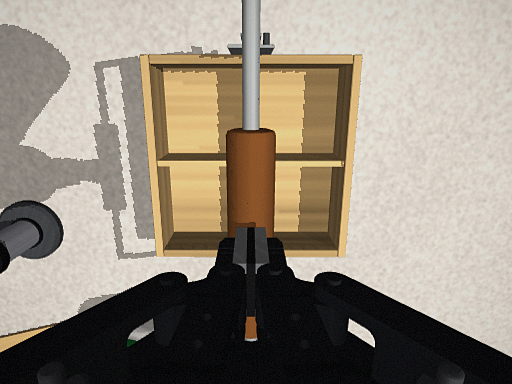

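Run:
```python
from h import *
a,d,W=shot('wrist')
where()
print(cal('wrist'))
for v,u in((150,250),(180,250),(220,250),(228,250),(235,250),(242,250),(250,245),(260,245),(260,252),(330,250),(250,230),(250,275),(280,220),(160,300),(70,100)): print(v,u,d[v,u],W[v,u])
```

```text
t 3.825 pos [0.5524 0.2214 0.2234] x [-0.9878  0.1556  0.    ] y [ 0.1556  0.9878 -0.    ] z [-0. -0. -1.] F [0.2633 0.3234 0.5857] open -0.0004371496736555358 ff 0.0 q [ 0.653   0.3155 -0.0218  0.     -1.2335 -2.3801]
{'fovy': 60.49845870033763, 'cx': 250.43179063570173, 'cy': 187.3019630712402, 'eye': array([0.4854, 0.2322, 0.4016]), 'orientation': array([-0.2261, -0.1927,  1.404 ])}
150 250 0.14733216 [0.5087 0.2283 0.2552]
180 250 0.15047884 [0.5223 0.2261 0.2558]
220 250 0.15655997 [0.5419 0.223  0.2551]
228 250 0.14825481 [0.5423 0.223  0.2638]
235 250 0.13932936 [0.5417 0.2231 0.2729]
242 250 0.13371976 [0.5421 0.223  0.2788]
250 245 0.12569259 [0.5413 0.2212 0.287 ]
260 245 0.11927494 [0.5419 0.2212 0.2939]
260 252 0.11943209 [0.5424 0.2237 0.2937]
330 250 0.17231415 [0.6023 0.2134 0.2558]
250 230 0.13533984 [0.5446 0.2143 0.2782]
250 275 0.13605113 [0.5479 0.2326 0.2776]
280 220 0.10419961 [0.5395 0.2138 0.3092]
160 300 0.35640073 [0.5606 0.2745 0.0504]
70 100 0.38143522 [ 0.4305  0.0644 -0.0023]
```

>>> {"name": "jog_arm", "arguments": {"steps": [[[0,-0.005,0],[0,0,0],0.0],[[0,-0.01,0.0],[0,0,0],0.0],[[0,-0.015,0.0],[0,0,0],0.0],[[0,-0.02,0.0],[0,0,0],0.0],[[0,-0.02,0.0],[0,0,0],0.0]]}}

```text
clock: 4.45
tool_pos: [0.5493, 0.2013, 0.2235]
tool_rot: [0.246, 3.132, 0.0]
force: [0.5, -0.3, 0.3]
opening: 0.0004
finger_force: 0.0
```

Run:
```python
from h import *
a,d,W=shot('wrist','w2.png')
where()
X=W[100:222].reshape(-1,3)
g=X[(X[:,2]>.235)&(X[:,2]<.27)&(X[:,0]<.539)];print(len(g),g.mean(0),g.min(0),g.max(0))
```

```text
t 4.5 pos [0.5494 0.2015 0.2235] x [-0.9878  0.1559 -0.0002] y [0.1559 0.9878 0.0002] z [ 0.0002  0.0001 -1.    ] F [ 0.1695  0.0655 -0.0083] open -7.141375281224737e-05 ff 0.0 q [ 0.6281  0.2979 -0.0467 -0.     -1.226  -2.3555]
4586 [0.5159 0.2261 0.2521] [0.487  0.2116 0.2389] [0.539  0.2407 0.2574]
```

View pics/w2.png

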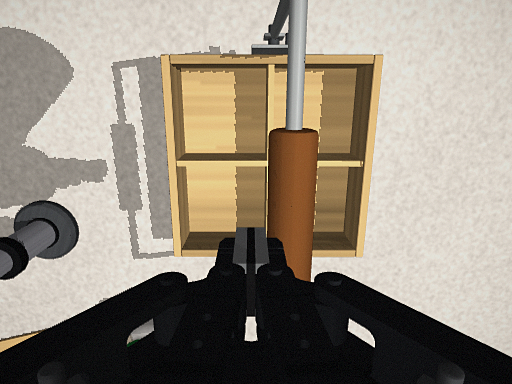

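Run:
```python
from h import *
a,d,W=shot('wrist')
for v in range(212,262,4): print(v,[ (u,W[v,u].round(3)) for u in (238,250,262)])
b,d2,W2=shot('scene')
s=r.get_state();c=cal('scene')
f=192/np.tan(np.radians(c['fovy'])/2);q=rot(c['orientation']).T@(np.array(s['tool_pos'])-c['eye']);u,v=c['cx']-f*q[0]/q[2],c['cy']+f*q[1]/q[2]
print(u,v)
x,y=int(u),int(v);cr=b[y-40:y+40,x-50:x+50].copy();cr[40,50]=[255,0,0]
cv2.imwrite('pics/c2.png',cv2.resize(cr[:,:,::-1],None,fx=7,fy=7,interpolation=0))
```

```text
212 [(238, array([0.622, 0.174, 0.005])), (250, array([0.625, 0.189, 0.004])), (262, array([0.627, 0.204, 0.005]))]
216 [(238, array([0.627, 0.173, 0.006])), (250, array([0.63 , 0.188, 0.004])), (262, array([0.633, 0.203, 0.004]))]
220 [(238, array([0.633, 0.172, 0.003])), (250, array([0.635, 0.187, 0.005])), (262, array([0.638, 0.203, 0.004]))]
224 [(238, array([0.638, 0.171, 0.005])), (250, array([0.641, 0.186, 0.004])), (262, array([0.643, 0.202, 0.006]))]
228 [(238, array([0.538, 0.198, 0.264])), (250, array([0.539, 0.203, 0.265])), (262, array([0.54 , 0.208, 0.264]))]
232 [(238, array([0.538, 0.198, 0.269])), (250, array([0.539, 0.203, 0.268])), (262, array([0.54 , 0.208, 0.268]))]
236 [(238, array([0.538, 0.198, 0.274])), (250, array([0.539, 0.203, 0.273])), (262, array([0.54 , 0.208, 0.273]))]
240 [(238, array([0.538, 0.198, 0.277])), (250, array([0.539, 0.203, 0.277])), (262, array([0.54 , 0.208, 0.277]))]
244 [(238, array([0.538, 0.198, 0.281])), (250, array([0.539, 0.203, 0.282])), (262, array([0.54 , 0.208, 0.281]))]
248 [(238, array([0.538, 0.199, 0.285])), (250, array([0.539, 0.203, 0.285])), (262, array([0.54 , 0.208, 0.285]))]
252 [(238, array([0.538, 0.199, 0.288])), (250, array([0.539, 0.203, 0.288])), (262, array([0.54 , 0.208, 0.288]))]
256 [(238, array([0.538, 0.199, 0.291])), (250, array([0.539, 0.203, 0.291])), (262, array([0.54 , 0.207, 0.291]))]
260 [(238, array([0.538, 0.199, 0.294])), (250, array([0.539, 0.203, 0.294])), (262, array([0.54 , 0.207, 0.294]))]
307.15331196295045 195.37246473320172
```

View pics/c2.png

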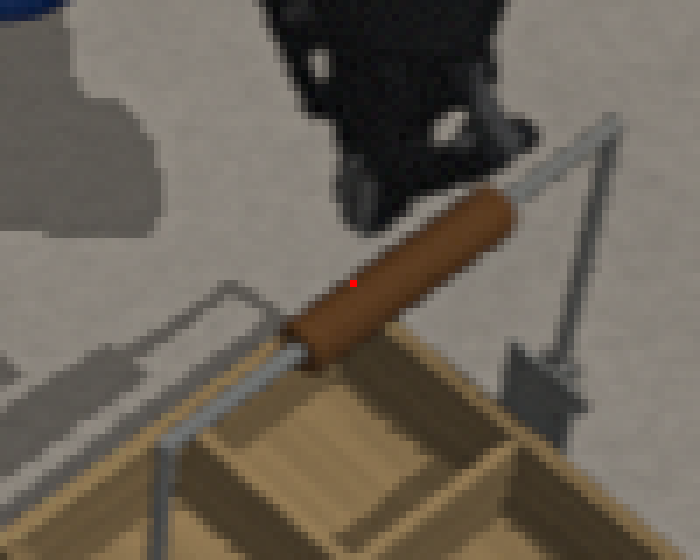

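The image puts the shut fingertips at z≈0.262 while the TCP reads 0.2235. So the real tips lie about 38 mm behind the reported TCP, above the bar, and I'll allow for that from here on.

>>> {"name": "jog_arm", "arguments": {"steps": [[[0,0.0,-0.01],[0,0,0],0.06],[[0,0.022,-0.01],[0,0,0],0.06],[[0,0.022,-0.01],[0,0,0],0.06],[[0,0.022,0.015],[0,0,0],0.06],[[0,0.022,0.036],[0,0,0],0.06],[[0,0.022,0.036],[0,0,0],0.0],[[0,0.022,0.036],[0,0,0],0.0],[[0,0.022,0.036],[0,0,0],0.0]], "force": 30}}

```text
clock: 5.6
tool_pos: [0.5532, 0.2236, 0.1885]
tool_rot: [0.245, 3.131, 0.001]
force: [-0.1, -1.9, 0.3]
opening: 0.0232
finger_force: 29.7
```

>>> {"name": "jog_arm", "arguments": {"steps": [[[0,-0.005,0],[0,0,0],0.0],[[0,-0.008,0.0],[0,0,0],0.0],[[0,-0.012,0.0005],[0,0,0],0.0],[[0,-0.012,0.0005],[0,0,0],0.0]]}}

```text
clock: 6.1
tool_pos: [0.5534, 0.2218, 0.1885]
tool_rot: [0.241, 3.123, 0.031]
force: [-1.5, 24.8, -1.0]
opening: 0.0235
finger_force: 30.3
```

>>> {"name": "jog_arm", "arguments": {"steps": [[[0,0.026,0.001],[0,0,0],0.0],[[0,0.053,0.0055],[0,0,0],0.0],[[0,0.08,0.015],[0,0,0],0.0],[[0,0.104,0.029],[0,0,0],0.0],[[0,0.125,0.047],[0,0,0],0.0],[[0,0.143,0.068],[0,0,0],0.0],[[0,0.157,0.092],[0,0,0],0.0],[[0,0.167,0.119],[0,0,0],0.0]]}}

```text
clock: 7.1
tool_pos: [0.5767, 0.3762, 0.0656]
tool_rot: [-0.245, -3.131, 0.004]
force: [3.9, -9.1, -0.2]
opening: 0.0229
finger_force: 29.6
```

>>> {"name": "jog_arm", "arguments": {"steps": [[[0,0.003,0.018],[0,0,0],0.0],[[0,0.004,0.033],[0,0,0],0.0],[[0,0.004,0.037],[0,0,0],0.0],[[0,0.004,0.037],[0,0,0],0.05],[[0,0.004,0.037],[0,0,0],0.05],[[0,0.004,0.037],[0,0,0],0.05],[[0,0.004,-0.02],[0,0,0],0.05],[[0,0.004,-0.08],[0,0,0],0.05]]}}

```text
clock: 8.1
tool_pos: [0.577, 0.3804, 0.1478]
tool_rot: [-0.245, -3.13, 0.003]
force: [0.6, 1.3, 0.2]
opening: 0.0496
finger_force: 0.0
```

Run:
```python
from h import *
where()
W=shot('wrist')[2]
print(r.find_in('wrist','bail_grip'))
X=W.reshape(-1,3); t0=np.array([.5535,.2229]);ya=np.array([.156,.988])
rel=(X[:,:2]-t0)@ya
g=X[(rel>.13)&(rel<.19)&(X[:,2]>.07)&(X[:,2]<.11)];print(len(g),g.mean(0),g[:,2].max())
im,d,W=shot('scene','s3.png')
print(r.find_in('scene','bail_grip')[:2])
X=W.reshape(-1,3);X=X[~np.isnan(X[:,0])]
for c in [(0.606,-0.076),(0.636,-0.2205),(0.454,-0.207)]:
    S=X[np.hypot(X[:,0]-c[0],X[:,1]-c[1])<.045]; zt=np.percentile(S[S[:,2]>.08][:,2],98); T=S[S[:,2]>zt-.006]; print(zt,T.mean(0))
```

```text
t 8.1 pos [0.577  0.3804 0.1478] x [-0.9879  0.1554  0.0017] y [ 0.1554  0.9879 -0.002 ] z [-0.002  -0.0017 -1.    ] F [0.5603 1.2661 0.1999] open 0.049564189326288824 ff 0.0 q [ 0.8161  0.5296  0.1259 -0.0003 -1.1697 -2.5428]
[{'xyz': [0.5406, 0.3759, 0.0909], 'p': 0.82}]
7163 [0.5659 0.3796 0.0905] 0.09830325982849017
[{'xyz': [0.6314, 0.369, 0.0882], 'p': 0.73}]
0.20405514611338374 [ 0.6073 -0.0757  0.2014]
0.20080939293030053 [ 0.6369 -0.222   0.1979]
0.17629256191862475 [ 0.4553 -0.2086  0.1736]
```

>>> {"name": "jog_arm", "arguments": {"steps": [[[0,0,-0.05],[0,0,0],0.05],[[-0.013,-0.06,-0.052],[0,0,0],0.0],[[-0.026,-0.12,-0.052],[0,0,0],0.0],[[-0.04,-0.18,-0.052],[0,0,0],0.0],[[-0.053,-0.24,-0.052],[0,0,0],0.0],[[-0.067,-0.3,-0.052],[0,0,0],0.0],[[-0.08,-0.36,-0.052],[0,0,0],0.0],[[-0.093,-0.42,-0.052],[0,0,0],0.0]]}}

```text
clock: 9.3
tool_pos: [0.6029, -0.0506, 0.1977]
tool_rot: [-0.245, -3.128, 0.0]
force: [1.5, -0.2, 0.4]
opening: 0.0002
finger_force: 0.0
```

Run:
```python
from h import *
where((.606,-.076,.19))
W=shot('wrist')[2];X=W.reshape(-1,3);X=X[~np.isnan(X[:,0])]
for q in r.find_in('wrist','stand_a'): print(q)
c=(.606,-.076);S=X[(np.hypot(X[:,0]-c[0],X[:,1]-c[1])<.04)&(X[:,2]<.215)];print(len(S),S[:,2].max(),S[S[:,2]>.19].mean(0))
```

```text
t 9.3 pos [ 0.6029 -0.0506  0.1977] x [-0.9878  0.1555  0.0036] y [ 0.1555  0.9878 -0.0005] z [-0.0036  0.0001 -1.    ] F [ 1.5277 -0.2213  0.4247] open 0.00024366773600148966 ff 0.0 q [ 0.1831  0.3507 -0.0351 -0.0008 -1.1885 -1.9097]
to (0.606, -0.076, 0.19) delta [-0.007  -0.0246  0.0077]
{'xyz': [0.4637, -0.1973, 0.0427], 'p': 0.92}
{'xyz': [0.6008, -0.0777, 0.138], 'p': 0.9}
{'xyz': [0.6345, -0.2137, 0.094], 'p': 0.9}
{'xyz': [0.6782, -0.3339, 0.0096], 'p': 0.63}
{'xyz': [0.7295, 0.0442, 0.0663], 'p': 0.47}
7226 0.2012565283844634 [ 0.605  -0.0783  0.199 ]
```

>>> {"name": "jog_arm", "arguments": {"steps": [[[-0.007,-0.0255,0],[0,0,0],0.0],[[-0.007,-0.0255,0.02],[0,0,0],0.0],[[-0.007,-0.0255,0.035],[0,0,0],0.0],[[-0.007,-0.0255,0.055],[0,0,0],0.0],[[-0.007,-0.0255,0.075],[0,0,0],0.0],[[-0.007,-0.0255,0.095],[0,0,0],0.0],[[-0.007,-0.0255,0.115],[0,0,0],0.0],[[-0.007,-0.0255,0.128],[0,0,0],0.0]]}}

```text
clock: 10.4
tool_pos: [0.606, -0.075, 0.0716]
tool_rot: [-0.243, -3.13, 0.002]
force: [-3.6, -0.2, 8.4]
opening: 0.0
finger_force: 4.4
```

>>> {"name": "jog_arm", "arguments": {"steps": [[[0,0,0.006],[0,0,0],0.0],[[0,0,0.012],[0,0,0],0.0],[[0,0,0.014],[0,0,0],0.0],[[0,0,0.014],[0,0,0],0.0]]}}

```text
clock: 10.9
tool_pos: [0.6068, -0.0752, 0.0648]
tool_rot: [0.239, 3.131, -0.005]
force: [-12.9, 2.7, 34.5]
opening: 0.0001
finger_force: 17.2
```

>>> {"name": "jog_arm", "arguments": {"steps": [[[0,0,-0.03],[0,0,0],0.0],[[0,0,-0.05],[0,0,0],0.07],[[0,0,-0.05],[0,0,0],0.07],[[0,0,-0.05],[0,0,0],0.07],[[0,0,-0.05],[0,0,0],0.07]]}}

```text
clock: 11.52
tool_pos: [0.6061, -0.075, 0.1062]
tool_rot: [-0.245, -3.129, 0.001]
force: [0.6, -0.4, 0.3]
opening: 0.07
finger_force: 0.0
```

Run:
```python
from h import *
where()
W=shot('wrist')[2];X=W.reshape(-1,3);X=X[~np.isnan(X[:,0])]
c=(.606,-.076);S=X[(np.hypot(X[:,0]-c[0],X[:,1]-c[1])<.04)&(X[:,2]<.12)]
T=S[S[:,2]>.096];print(S[:,2].max(),T.mean(0),T.min(0),T.max(0))
```

```text
t 11.525 pos [ 0.6061 -0.075   0.1062] x [-0.9878  0.1555  0.003 ] y [ 0.1555  0.9878 -0.0006] z [-0.003  -0.0001 -1.    ] F [ 0.5716 -0.4299  0.2513] open 0.07002533997306186 ff 0.0 q [ 0.1415  0.4353 -0.1471 -0.0004 -0.9914 -1.8682]
0.10259556879025325 [ 0.6065 -0.0774  0.1004] [ 0.5881 -0.0973  0.096 ] [ 0.6271 -0.0581  0.1026]
```

>>> {"name": "jog_arm", "arguments": {"steps": [[[-0.002,-0.002,0.03],[0,0,0],0.07],[[-0.002,-0.002,0.06],[0,0,0],0.07],[[-0.002,-0.002,0.086],[0,0,0],0.07],[[-0.002,-0.002,0.086],[0,0,0],0.0],[[-0.002,-0.002,0.086],[0,0,0],0.0],[[-0.002,-0.002,0.086],[0,0,0],0.0],[[-0.002,-0.002,0.086],[0,0,0],0.0]], "force": 60}}

```text
clock: 12.45
tool_pos: [0.6086, -0.0773, 0.0222]
tool_rot: [0.245, 3.132, 0.001]
force: [-0.3, 0.1, -3.9]
opening: 0.0443
finger_force: 61.5
```

>>> {"name": "jog_arm", "arguments": {"steps": [[[0,0,-0.04],[0,0,0],0.0],[[0,0,-0.09],[0,0,0],0.0],[[0.007,0.05,-0.1],[0,0,0],0.0],[[0.016,0.11,-0.1],[0,0,0],0.0],[[0.025,0.17,-0.1],[0,0,0],0.0],[[0.034,0.23,-0.1],[0,0,0],0.0],[[0.043,0.29,-0.1],[0,0,0],0.0],[[0.0496,0.3396,-0.1],[0,0,0],0.0]]}}

```text
clock: 13.45
tool_pos: [0.6118, 0.2682, 0.122]
tool_rot: [-0.244, -3.132, -0.001]
force: [0.8, -1.1, -3.5]
opening: 0.0443
finger_force: 62.8
```

Run:
```python
from h import *
where((.6124,.2659,.028))
W=shot('wrist')[2];X=W.reshape(-1,3);X=X[~np.isnan(X[:,0])]
rim=X[(X[:,2]>.056)&(X[:,2]<.064)&(np.hypot(X[:,0]-.5535,X[:,1]-.223)<.17)]
print(cv2.minAreaRect(rim[:,:2].astype(np.float32)),len(rim))
s=r.get_state()['tool_pos']
S=X[(np.hypot(X[:,0]-s[0],X[:,1]-s[1])<.03)&(X[:,2]<.25)];z=S[:,2]
print(np.histogram(z,bins=20))
```

```text
t 13.45 pos [0.6118 0.2682 0.122 ] x [-0.988   0.1546  0.0002] y [0.1546 0.988  0.0004] z [-0.0001  0.0004 -1.    ] F [ 0.7639 -1.0572 -3.5388] open 0.04431718052310122 ff 62.77006387710571 q [ 0.6545  0.5098  0.0238 -0.0005 -1.0846 -2.3803]
to (0.6124, 0.2659, 0.028) delta [-0.0009 -0.0022  0.094 ]
((0.5696300268173218, 0.21855613589286804), (0.21893098950386047, 0.18905353546142578), 80.9789047241211) 7487
(array([ 170,    0,    0,    0,    0,    0,    0,    0, 2673,  734,  372,
        439,  400,  400, 3590, 3204, 7890,  511, 4146, 6603]), array([0.0029, 0.0152, 0.0276, 0.0399, 0.0523, 0.0647, 0.077 , 0.0894,
       0.1017, 0.1141, 0.1264, 0.1388, 0.1511, 0.1635, 0.1759, 0.1882,
       0.2006, 0.2129, 0.2253, 0.2376, 0.25  ]))
```

>>> {"name": "jog_arm", "arguments": {"steps": [[[-0.001,-0.003,0.0],[0,0,0],0.0],[[-0.001,-0.003,0.03],[0,0,0],0.0],[[-0.001,-0.003,0.06],[0,0,0],0.0],[[-0.001,-0.003,0.085],[0,0,0],0.0],[[-0.001,-0.003,0.094],[0,0,0],0.0],[[-0.001,-0.003,0.094],[0,0,0],0.0]]}}

```text
clock: 14.25
tool_pos: [0.6135, 0.2618, 0.0287]
tool_rot: [0.246, 3.131, 0.0]
force: [-0.8, -0.1, -4.3]
opening: 0.044
finger_force: 63.2
```

>>> {"name": "jog_arm", "arguments": {"steps": [[[0,0.002,0.002],[0,0,0],0.0],[[0,0.002,0.003],[0,0,0],0.0],[[0,0.002,0.003],[0,0,0],0.065],[[0,0.002,0.003],[0,0,0],0.065],[[0,0.002,0.003],[0,0,0],0.065],[[0,0.002,-0.04],[0,0,0],0.065],[[0,0.002,-0.1],[0,0,0],0.065],[[0,0.002,-0.15],[0,0,0],0.065]]}}

```text
clock: 15.25
tool_pos: [0.6136, 0.2649, 0.1803]
tool_rot: [0.244, 3.131, 0.001]
force: [0.6, 0.6, -0.5]
opening: 0.065
finger_force: 0.0
```

Run:
```python
from h import *
im,d,W=shot('scene','s4.png');X=W.reshape(-1,3);X=X[~np.isnan(X[:,0])]
for c in [(0.606,-0.076),(0.636,-0.2205),(0.454,-0.207),(.6124,.265)]:
    S=X[np.hypot(X[:,0]-c[0],X[:,1]-c[1])<.045]; S=S[S[:,2]>.08]
    if len(S)<5: print('none');continue
    zt=np.percentile(S[:,2],98); T=S[S[:,2]>zt-.006]; print(zt,T.mean(0),(T.min(0)+T.max(0))/2)
for q in r.find_in('scene','stand_a'): print(q)
where((.6365,-.2205,.19))
```

```text
none
0.20083247139579027 [ 0.6364 -0.2235  0.1978] [ 0.6371 -0.2238  0.1989]
0.17625105874184674 [ 0.455  -0.2086  0.1733] [ 0.4558 -0.208   0.1743]
0.5778294043689812 [0.6158 0.2671 0.5758] [0.6132 0.2671 0.5764]
{'xyz': [0.6481, -0.2117, 0.0685], 'p': 0.76}
{'xyz': [0.6251, 0.2677, 0.0421], 'p': 0.74}
{'xyz': [0.3392, -0.1385, 0.0258], 'p': 0.7}
{'xyz': [0.4633, -0.1982, 0.0623], 'p': 0.67}
{'xyz': [0.7059, -0.3246, 0.0246], 'p': 0.67}
t 15.35 pos [0.617  0.2665 0.1861] x [-0.9879  0.1545 -0.0119] y [0.1544 0.988  0.0088] z [ 0.0131  0.0068 -0.9999] F [0.1828 0.4555 0.7632] open 0.06466075771590467 ff 0.0 q [ 0.6491  0.4621  0.1086  0.0027 -1.2027 -2.3759]
to (0.6365, -0.2205, 0.19) delta [-0.0946 -0.4781 -0.007 ]
```

>>> {"name": "jog_arm", "arguments": {"steps": [[[-0.011,-0.055,-0.02],[0,0,0],0.0],[[-0.023,-0.115,-0.02],[0,0,0],0.0],[[-0.035,-0.175,-0.02],[0,0,0],0.0],[[-0.047,-0.235,-0.02],[0,0,0],0.0],[[-0.058,-0.295,-0.02],[0,0,0],0.0],[[-0.07,-0.355,-0.02],[0,0,0],0.0],[[-0.082,-0.415,-0.02],[0,0,0],0.0],[[-0.09,-0.455,-0.02],[0,0,0],0.0]]}}

```text
clock: 16.35
tool_pos: [0.631, -0.2014, 0.1972]
tool_rot: [-0.248, -3.131, -0.0]
force: [-0.6, 0.5, 0.0]
opening: 0.0001
finger_force: 0.0
```

Run:
```python
from h import *
where((.636,-.222,.19))
W=shot('wrist')[2];X=W.reshape(-1,3);X=X[~np.isnan(X[:,0])]
c=(.636,-.222);S=X[(np.hypot(X[:,0]-c[0],X[:,1]-c[1])<.04)&(X[:,2]<.215)];T=S[S[:,2]>.19];print(len(S),S[:,2].max(),T.mean(0),T.min(0),T.max(0))
```

```text
t 16.35 pos [ 0.631  -0.2014  0.1972] x [-0.9876  0.1573  0.0006] y [ 0.1573  0.9876 -0.    ] z [-0.0006  0.0001 -1.    ] F [-0.6246  0.5434  0.0393] open 0.00012950741505967343 ff 0.0 q [-0.0654  0.4475  0.1141 -0.     -1.2379 -1.6634]
to (0.636, -0.222, 0.19) delta [-0.0082 -0.0195  0.0072]
6848 0.19797290788848254 [ 0.6338 -0.226   0.1953] [ 0.6177 -0.2443  0.1901] [ 0.6564 -0.2049  0.198 ]
```

>>> {"name": "jog_arm", "arguments": {"steps": [[[-0.0095,-0.022,0],[0,0,0],0.0],[[-0.0095,-0.022,0.02],[0,0,0],0.0],[[-0.0095,-0.022,0.035],[0,0,0],0.0],[[-0.0095,-0.022,0.055],[0,0,0],0.0],[[-0.0095,-0.022,0.075],[0,0,0],0.0],[[-0.0095,-0.022,0.095],[0,0,0],0.0],[[-0.0095,-0.022,0.115],[0,0,0],0.0],[[-0.0095,-0.022,0.128],[0,0,0],0.0]]}}

```text
clock: 17.4
tool_pos: [0.6377, -0.222, 0.0712]
tool_rot: [0.241, 3.132, -0.002]
force: [-3.6, 1.0, 9.0]
opening: 0.0
finger_force: 4.4
```

>>> {"name": "jog_arm", "arguments": {"steps": [[[0,0,0.006],[0,0,0],0.0],[[0,0,0.012],[0,0,0],0.0],[[0,0,0.014],[0,0,0],0.0],[[0,0,0.014],[0,0,0],0.0]]}}

```text
clock: 17.9
tool_pos: [0.6385, -0.2223, 0.0649]
tool_rot: [0.238, 3.129, -0.006]
force: [-11.8, 5.6, 30.2]
opening: 0.0001
finger_force: 15.6
```

>>> {"name": "jog_arm", "arguments": {"steps": [[[0,0,-0.03],[0,0,0],0.0],[[0,0,-0.05],[0,0,0],0.07],[[0,0,-0.05],[0,0,0],0.07],[[0,0,-0.05],[0,0,0],0.07],[[0,0,-0.05],[0,0,0],0.07]]}}

```text
clock: 18.52
tool_pos: [0.6366, -0.2217, 0.1042]
tool_rot: [-0.245, -3.129, -0.0]
force: [-0.1, 0.3, 0.0]
opening: 0.0695
finger_force: 0.0
```

Run:
```python
from h import *
where()
W=shot('wrist')[2];X=W.reshape(-1,3);X=X[~np.isnan(X[:,0])]
c=(.637,-.2245);S=X[(np.hypot(X[:,0]-c[0],X[:,1]-c[1])<.04)&(X[:,2]<.12)]
T=S[S[:,2]>.096];print(S[:,2].max(),T.mean(0),T.min(0),T.max(0))
```

```text
t 18.525 pos [ 0.6366 -0.2217  0.1042] x [-0.9879  0.1554  0.0028] y [0.1554 0.9879 0.0001] z [-0.0027  0.0005 -1.    ] F [-0.0885  0.3073  0.0227] open 0.06952058092418466 ff 0.0 q [-0.096   0.5362  0.0223 -0.0003 -1.0597 -1.6307]
0.10269395335581422 [ 0.6364 -0.2244  0.1004] [ 0.6178 -0.2447  0.0962] [ 0.6573 -0.2051  0.1027]
```

>>> {"name": "jog_arm", "arguments": {"steps": [[[-0.0015,-0.003,0.03],[0,0,0],0.07],[[-0.0015,-0.003,0.06],[0,0,0],0.07],[[-0.0015,-0.003,0.084],[0,0,0],0.07],[[-0.0015,-0.003,0.084],[0,0,0],0.0],[[-0.0015,-0.003,0.084],[0,0,0],0.0],[[-0.0015,-0.003,0.084],[0,0,0],0.0],[[-0.0015,-0.003,0.084],[0,0,0],0.0]], "force": 60}}

```text
clock: 19.45
tool_pos: [0.6382, -0.2251, 0.022]
tool_rot: [-0.245, -3.132, -0.0]
force: [-0.7, 0.3, -5.0]
opening: 0.0439
finger_force: 61.6
```

```bash
python3 -c "
from h import *
where((.5106,.281,.125),(.5964,.1633,.125))"
```

```text
t 19.45 pos [ 0.6382 -0.2251  0.022 ] x [-0.9878  0.1558  0.0002] y [0.1558 0.9878 0.0003] z [-0.0001  0.0003 -1.    ] F [-0.7263  0.2552 -4.9931] open 0.043861294470988244 ff 61.60440802574158 q [-0.1009  0.6204 -0.0547 -0.0003 -0.8959 -1.6261]
to (0.5106, 0.281, 0.125) delta [ 0.2049  0.4801 -0.1028]
to (0.5964, 0.1633, 0.125) delta [ 0.1018  0.3772 -0.1029]
```

>>> {"name": "jog_arm", "arguments": {"steps": [[[0,0,-0.04],[0,0,0],0.0],[[0,0,-0.09],[0,0,0],0.0],[[0.012,0.045,-0.103],[0,0,0],0.0],[[0.027,0.1,-0.103],[0,0,0],0.0],[[0.043,0.16,-0.103],[0,0,0],0.0],[[0.059,0.22,-0.103],[0,0,0],0.0],[[0.075,0.28,-0.103],[0,0,0],0.0],[[0.091,0.337,-0.103],[0,0,0],0.0]]}}

```text
clock: 20.45
tool_pos: [0.6003, 0.1239, 0.1252]
tool_rot: [0.245, 3.132, 0.001]
force: [1.7, 0.3, -4.4]
opening: 0.0446
finger_force: 62.9
```

>>> {"name": "jog_arm", "arguments": {"steps": [[[0.0108,0.04,0],[0,0,0],0.0],[[0.0108,0.04,0.0],[0,0,0],0.0]]}}

```text
clock: 20.7
tool_pos: [0.596, 0.1662, 0.1251]
tool_rot: [0.238, 3.132, 0.001]
force: [0.8, -0.7, -5.4]
opening: 0.0443
finger_force: 63.3
```

```bash
python3 -c "
from h import *
where((.5964,.1633,.028))"
```

```text
t 20.7 pos [0.596  0.1662 0.1251] x [-0.9885  0.1512 -0.0004] y [0.1512 0.9885 0.001 ] z [ 0.0006  0.0009 -1.    ] F [ 0.8325 -0.7397 -5.3732] open 0.04430346006164187 ff 63.25147747993469 q [ 0.5329  0.428  -0.1063 -0.0006 -1.0355 -2.2552]
to (0.5964, 0.1633, 0.028) delta [-0.0008 -0.0029  0.0971]
```

>>> {"name": "jog_arm", "arguments": {"steps": [[[0,-0.001,0.03],[0,0,0],0.0],[[0,-0.001,0.06],[0,0,0],0.0],[[0,-0.001,0.085],[0,0,0],0.0],[[0,-0.001,0.096],[0,0,0],0.0],[[0,-0.001,0.099],[0,0,0],0.0],[[0,-0.001,0.099],[0,0,0],0.0]]}}

```text
clock: 21.45
tool_pos: [0.597, 0.1618, 0.0272]
tool_rot: [0.245, 3.13, 0.001]
force: [0.1, -1.1, -2.0]
opening: 0.0441
finger_force: 63.5
```

Position is within 2 mm and the base is touching the floor. Releasing.

>>> {"name": "jog_arm", "arguments": {"steps": [[[0,0,0.001],[0,0,0],0.065],[[0,0,0.001],[0,0,0],0.065],[[0,0,0.001],[0,0,0],0.065],[[0,0,-0.04],[0,0,0],0.065],[[0,0,-0.1],[0,0,0],0.065],[[0,0,-0.15],[0,0,0],0.065],[[0,0,-0.16],[0,0,0],0.0]]}}

```text
clock: 22.32
tool_pos: [0.5987, 0.163, 0.1911]
tool_rot: [0.244, 3.124, 0.007]
force: [-0.3, -0.2, 0.4]
opening: 0.0482
finger_force: 0.0
```

Run:
```python
from h import *
im,d,W=shot('scene','s5.png');X=W.reshape(-1,3);X=X[~np.isnan(X[:,0])]
for c in [(0.454,-0.207)]:
    S=X[np.hypot(X[:,0]-c[0],X[:,1]-c[1])<.045]; S=S[S[:,2]>.08]
    if len(S)<5: print('none');continue
    zt=np.percentile(S[:,2],98); T=S[S[:,2]>zt-.006]; print(zt,T.mean(0),(T.min(0)+T.max(0))/2)
for q in r.find_in('scene','stand_a'): print(q)
where((.4545,-.2085,.195))
```

```text
0.1765494887287631 [ 0.4539 -0.2084  0.1738] [ 0.4558 -0.2082  0.1743]
{'xyz': [0.6276, 0.264, 0.0416], 'p': 0.93}
{'xyz': [0.6043, 0.1722, 0.0577], 'p': 0.89}
{'xyz': [0.7047, -0.3259, 0.0217], 'p': 0.81}
{'xyz': [0.3428, -0.142, 0.0272], 'p': 0.78}
{'xyz': [0.4628, -0.2039, 0.0586], 'p': 0.57}
t 22.425 pos [0.5969 0.1624 0.1876] x [-0.9878  0.1555 -0.0028] y [0.1555 0.9878 0.0024] z [ 0.0031  0.0019 -1.    ] F [-0.2294  1.3261 -0.145 ] open 0.03329192741689828 ff 0.0 q [ 0.5269  0.3765 -0.0221 -0.0001 -1.1685 -2.2538]
to (0.4545, -0.2085, 0.195) delta [ 0.083  -0.3885 -0.0086]
```

>>> {"name": "jog_arm", "arguments": {"steps": [[[0.012,-0.055,0],[0,0,0],0.0],[[0.025,-0.115,0],[0,0,0],0.0],[[0.037,-0.175,0],[0,0,0],0.0],[[0.05,-0.235,0],[0,0,0],0.0],[[0.063,-0.295,0],[0,0,0],0.0],[[0.075,-0.35,0],[0,0,0],0.0],[[0.08,-0.37,0],[0,0,0],0.0]]}}

```text
clock: 23.3
tool_pos: [0.4571, -0.193, 0.1839]
tool_rot: [-0.25, -3.127, -0.001]
force: [0.2, -0.2, 0.2]
opening: 0.0002
finger_force: 0.0
```

Run:
```python
from h import *
W=shot('wrist')[2];X=W.reshape(-1,3);X=X[~np.isnan(X[:,0])]
c=(.4545,-.208);S=X[(np.hypot(X[:,0]-c[0],X[:,1]-c[1])<.04)&(X[:,2]<.215)];T=S[(S[:,2]>.166)&(S[:,2]<.18)];print(len(S),S[:,2].max(),T.mean(0),T.min(0),T.max(0))
m=(T.min(0)+T.max(0))/2
where((m[0],m[1],.19))
```

```text
6667 0.1733691580165227 [ 0.4538 -0.2098  0.1711] [ 0.4361 -0.2296  0.1661] [ 0.4745 -0.1903  0.1734]
t 23.35 pos [ 0.4567 -0.1937  0.1839] x [-0.9872  0.1594  0.0047] y [ 0.1594  0.9872 -0.0003] z [-0.0047  0.0005 -1.    ] F [-1.1762 -1.6417  0.1758] open -2.7652857061073898e-05 ff 0.0 q [-0.0733  0.176  -0.3133 -0.0002 -1.0862 -1.6576]
to (np.float64(0.45527814472038763), np.float64(-0.20995467859587558), 0.19) delta [-0.0012 -0.0163 -0.0061]
```

>>> {"name": "jog_arm", "arguments": {"steps": [[[-0.001,-0.0165,0],[0,0,0],0.0],[[-0.001,-0.0165,0.02],[0,0,0],0.0],[[-0.001,-0.0165,0.04],[0,0,0],0.0],[[-0.001,-0.0165,0.055],[0,0,0],0.0],[[-0.001,-0.0165,0.07],[0,0,0],0.0],[[-0.001,-0.0165,0.085],[0,0,0],0.0],[[-0.001,-0.0165,0.1],[0,0,0],0.0],[[-0.001,-0.0165,0.115],[0,0,0],0.0]]}}

```text
clock: 24.35
tool_pos: [0.4579, -0.2073, 0.0708]
tool_rot: [-0.244, -3.132, 0.0]
force: [-2.5, 3.5, 9.7]
opening: -0.0002
finger_force: 4.4
```

>>> {"name": "jog_arm", "arguments": {"steps": [[[0,0,0.006],[0,0,0],0.0],[[0,0,0.012],[0,0,0],0.0],[[0,0,0.014],[0,0,0],0.0],[[0,0,0.014],[0,0,0],0.0]]}}

```text
clock: 24.85
tool_pos: [0.4591, -0.208, 0.0646]
tool_rot: [0.239, 3.13, -0.005]
force: [-15.9, 11.6, 51.4]
opening: 0.0002
finger_force: 26.0
```

>>> {"name": "jog_arm", "arguments": {"steps": [[[0,0,-0.03],[0,0,0],0.0],[[0,0,-0.05],[0,0,0],0.07],[[0,0,-0.05],[0,0,0],0.07],[[0,0,-0.05],[0,0,0],0.07],[[0,0,-0.05],[0,0,0],0.07]]}}

```text
clock: 25.48
tool_pos: [0.4575, -0.2074, 0.1055]
tool_rot: [-0.245, -3.13, -0.0]
force: [0.2, -0.1, -0.5]
opening: 0.0699
finger_force: 0.0
```

Run:
```python
from h import *
W=shot('wrist')[2];X=W.reshape(-1,3);X=X[~np.isnan(X[:,0])]
c=(.455,-.21);S=X[(np.hypot(X[:,0]-c[0],X[:,1]-c[1])<.04)&(X[:,2]<.12)]
T=S[S[:,2]>.096];m=(T.min(0)+T.max(0))/2;print(S[:,2].max(),T.mean(0),m)
where((m[0],m[1],.02))
```

```text
0.10261758229679721 [ 0.4546 -0.2099  0.1004] [ 0.4556 -0.2099  0.0994]
t 25.525 pos [ 0.4576 -0.2074  0.1057] x [-0.9878  0.1557  0.0021] y [0.1557 0.9878 0.    ] z [-0.0021  0.0003 -1.    ] F [-0.1441  0.0206 -0.0544] open 0.0698295853725421 ff 0.0 q [-0.102   0.267  -0.4128 -0.0002 -0.8931 -1.625 ]
to (np.float64(0.4555620338827023), np.float64(-0.2099281867706845), 0.02) delta [ 0.0014 -0.0028  0.0857]
```

>>> {"name": "jog_arm", "arguments": {"steps": [[[0.0015,-0.003,0.03],[0,0,0],0.07],[[0.0015,-0.003,0.06],[0,0,0],0.07],[[0.0015,-0.003,0.085],[0,0,0],0.07],[[0.0015,-0.003,0.085],[0,0,0],0.0],[[0.0015,-0.003,0.085],[0,0,0],0.0],[[0.0015,-0.003,0.085],[0,0,0],0.0],[[0.0015,-0.003,0.085],[0,0,0],0.0]], "force": 60}}

```text
clock: 26.4
tool_pos: [0.4559, -0.2101, 0.022]
tool_rot: [-0.246, -3.132, -0.0]
force: [0.7, -0.0, -6.1]
opening: 0.0442
finger_force: 61.8
```

```bash
python3 -c "
from h import *
where((.4946,.1791,.125))"
```

```text
t 26.4 pos [ 0.4559 -0.2101  0.022 ] x [-0.9878  0.1559  0.0002] y [0.1559 0.9878 0.0003] z [-0.0001  0.0003 -1.    ] F [ 0.7255 -0.0021 -6.1466] open 0.044240562609627256 ff 61.83606147766113 q [-0.108   0.3826 -0.5086 -0.0005 -0.6798 -1.6189]
to (0.4946, 0.1791, 0.125) delta [ 0.0225  0.3905 -0.1029]
```

>>> {"name": "jog_arm", "arguments": {"steps": [[[0,0,-0.04],[0,0,0],0.0],[[0,0,-0.09],[0,0,0],0.0],[[0.003,0.055,-0.103],[0,0,0],0.0],[[0.007,0.115,-0.103],[0,0,0],0.0],[[0.01,0.175,-0.103],[0,0,0],0.0],[[0.014,0.235,-0.103],[0,0,0],0.0],[[0.017,0.295,-0.103],[0,0,0],0.0],[[0.02,0.35,-0.103],[0,0,0],0.0]]}}

```text
clock: 27.4
tool_pos: [0.4903, 0.1406, 0.1249]
tool_rot: [-0.244, -3.132, -0.001]
force: [1.0, -0.5, -6.6]
opening: 0.044
finger_force: 64.4
```

>>> {"name": "jog_arm", "arguments": {"steps": [[[0.0025,0.0405,0],[0,0,0],0.0],[[0.0025,0.0405,0.0],[0,0,0],0.0],[[0.0025,0.0405,0.0],[0,0,0],0.0]]}}

```text
clock: 27.78
tool_pos: [0.4937, 0.1785, 0.1244]
tool_rot: [-0.245, -3.13, 0.002]
force: [-0.2, 0.7, -6.5]
opening: 0.044
finger_force: 64.8
```

```bash
python3 -c "
from h import *
where((.4946,.1791,.028))"
```

```text
t 27.775 pos [0.4937 0.1785 0.1244] x [-0.9878  0.1556  0.0018] y [ 0.1556  0.9878 -0.0011] z [-0.0019 -0.0008 -1.    ] F [-0.1699  0.6725 -6.4868] open 0.04403318960551184 ff 64.77622389793396 q [ 0.6559  0.2815 -0.3359 -0.0006 -0.9554 -2.3825]
to (0.4946, 0.1791, 0.028) delta [-0.001   0.0008  0.0964]
```

>>> {"name": "jog_arm", "arguments": {"steps": [[[-0.001,0,0.03],[0,0,0],0.0],[[-0.001,0,0.06],[0,0,0],0.0],[[-0.001,0,0.085],[0,0,0],0.0],[[-0.001,0,0.096],[0,0,0],0.0],[[-0.001,0,0.098],[0,0,0],0.0],[[-0.001,0,0.098],[0,0,0],0.0]]}}

```text
clock: 28.52
tool_pos: [0.4964, 0.1789, 0.0277]
tool_rot: [0.246, 3.13, 0.002]
force: [-0.2, -0.4, -7.1]
opening: 0.044
finger_force: 65.0
```

>>> {"name": "jog_arm", "arguments": {"steps": [[[0,0,0.002],[0,0,0],0.0],[[0,0,0.002],[0,0,0],0.065],[[0,0,0.002],[0,0,0],0.065],[[0,0,0.002],[0,0,0],0.065],[[0,0,-0.04],[0,0,0],0.065],[[0,0,-0.1],[0,0,0],0.065],[[0,0,-0.15],[0,0,0],0.065],[[0,0,-0.16],[0,0,0],0.065]]}}

```text
clock: 29.52
tool_pos: [0.4978, 0.1801, 0.1912]
tool_rot: [0.244, 3.125, 0.008]
force: [0.1, 0.1, -0.4]
opening: 0.0652
finger_force: 0.0
```

Run:
```python
from h import *
where((.5785,.3805,.10))
im,d,W=shot('scene')
im2,d2,W2=shot('side')
cv2.imwrite('pics/v6.png',np.hstack([cv2.resize(im[160:310,200:400],(400,300)),cv2.resize(im2[140:290,100:300],(400,300))])[:,:,::-1])
for n,W in(('scene',W),('side',W2)):
    X=W.reshape(-1,3);X=X[~np.isnan(X[:,0])]
    for c in [(.6124,.265),(.5964,.1633),(.4946,.179)]:
        S=X[(np.hypot(X[:,0]-c[0],X[:,1]-c[1])<.03)&(X[:,2]>.09)&(X[:,2]<.13)]
        if len(S)>5: print(n,c,len(S),S.mean(0),S[:,2].max())
```

```text
t 29.525 pos [0.4978 0.1801 0.1912] x [-0.9879  0.1551 -0.0067] y [0.155  0.9879 0.0057] z [ 0.0075  0.0046 -1.    ] F [ 0.141   0.0827 -0.4254] open 0.0651664945090941 ff 0.0 q [ 0.6544  0.2198 -0.2376  0.001  -1.1046 -2.3813]
to (0.5785, 0.3805, 0.1) delta [-0.048   0.2099  0.0927]
scene (0.6124, 0.265) 202 [0.6166 0.2669 0.1033] 0.11367657008941756
scene (0.5964, 0.1633) 182 [0.5992 0.1657 0.1032] 0.11475721076866496
scene (0.4946, 0.179) 172 [0.4993 0.182  0.1035] 0.11423275830420265
side (0.6124, 0.265) 155 [0.6078 0.2686 0.1029] 0.11503902180817804
side (0.5964, 0.1633) 62 [0.5832 0.1717 0.0976] 0.1097872265076203
side (0.4946, 0.179) 158 [0.4906 0.1837 0.1033] 0.11256108412798937
```

View pics/v6.png

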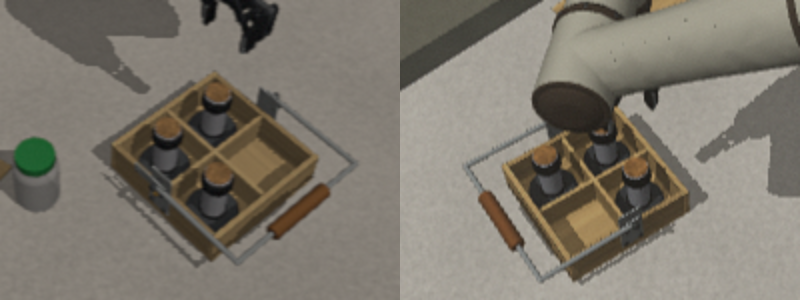

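All three stands are seated in their own cells (scene crop (165,135), (215,98), (218,182)), and the bail is still folded. Now the handle.

>>> {"name": "jog_arm", "arguments": {"steps": [[[-0.012,0.052,0],[0,0,0],0.06],[[-0.024,0.105,0],[0,0,0],0.06],[[-0.036,0.158,0],[0,0,0],0.06],[[-0.047,0.209,0],[0,0,0],0.06],[[-0.047,0.209,0.0],[0,0,0],0.06]]}}

```text
clock: 30.25
tool_pos: [0.5741, 0.3803, 0.1816]
tool_rot: [-0.241, -3.128, 0.007]
force: [-0.5, 0.2, -0.8]
opening: 0.06
finger_force: 0.0
```

Run:
```python
from h import *
W=shot('wrist')[2];X=W.reshape(-1,3);X=X[~np.isnan(X[:,0])]
rel=(X[:,:2]-[.5535,.2229])@[.156,.988]
g=X[(rel>.13)&(rel<.19)&(X[:,2]>.07)&(X[:,2]<.11)&(X[:,0]>.5)];rl=(g[:,:2]-[.5535,.2229])@[.156,.988]
print(len(g),g.mean(0),rl.min(),rl.max(),np.percentile(g[:,2],99))
where((.577,.3795,.028))
```

```text
4506 [0.5886 0.377  0.0914] 0.13006934381220617 0.17060336133061862 0.09645526298815947
t 30.3 pos [0.5736 0.3785 0.1825] x [-0.988   0.1544  0.0043] y [ 0.1543  0.988  -0.005 ] z [-0.005  -0.0043 -1.    ] F [ 0.1068 -0.6863 -0.3189] open 0.05972210460997569 ff 0.0 q [ 0.8176  0.5029  0.1686 -0.0007 -1.2431 -2.5431]
to (0.577, 0.3795, 0.028) delta [-0.0038  0.0023  0.1545]
```

>>> {"name": "jog_arm", "arguments": {"steps": [[[-0.003,0.001,0.05],[0,0,0],0.06],[[-0.003,0.001,0.1],[0,0,0],0.06],[[-0.003,0.001,0.14],[0,0,0],0.06],[[-0.003,0.001,0.156],[0,0,0],0.06],[[-0.003,0.001,0.156],[0,0,0],0.0],[[-0.003,0.001,0.156],[0,0,0],0.0],[[-0.003,0.001,0.156],[0,0,0],0.0],[[-0.003,0.001,0.156],[0,0,0],0.0]], "force": 35}}

```text
clock: 31.3
tool_pos: [0.5789, 0.3793, 0.0332]
tool_rot: [0.244, 3.129, 0.004]
force: [0.2, -0.7, 4.5]
opening: 0.0225
finger_force: 34.9
```

```bash
python3 -c "
from h import *
where((.5535,.2229,.188))"
```

```text
t 31.3 pos [0.5789 0.3793 0.0332] x [-0.9879  0.1552 -0.0028] y [0.1552 0.9879 0.0028] z [ 0.0032  0.0023 -1.    ] F [ 0.1691 -0.6767  4.4794] open 0.022525571263229436 ff 34.89280879497528 q [ 0.8134  0.6286 -0.0053  0.0009 -0.933  -2.5405]
to (0.5535, 0.2229, 0.188) delta [ 0.0004 -0.1581 -0.1553]
```

>>> {"name": "jog_arm", "arguments": {"steps": [[[0,-0.002,-0.027],[0,0,0],0.0],[[0,-0.0096,-0.054],[0,0,0],0.0],[[0,-0.021,-0.079],[0,0,0],0.0],[[0,-0.037,-0.101],[0,0,0],0.0],[[0,-0.057,-0.121],[0,0,0],0.0],[[0,-0.08,-0.137],[0,0,0],0.0],[[0,-0.105,-0.148],[0,0,0],0.0],[[0,-0.132,-0.155],[0,0,0],0.0]]}}

```text
clock: 32.3
tool_pos: [0.561, 0.2556, 0.1953]
tool_rot: [0.238, 3.117, 0.029]
force: [-3.7, 9.2, 13.4]
opening: 0.0225
finger_force: 37.9
```

>>> {"name": "jog_arm", "arguments": {"steps": [[[0,-0.015,-0.002],[0,0,0],0.0],[[0,-0.028,-0.002],[0,0,0],0.0],[[0,-0.034,-0.002],[0,0,0],0.0],[[0,-0.036,-0.002],[0,0,0],0.0]]}}

```text
clock: 32.8
tool_pos: [0.5557, 0.2214, 0.1964]
tool_rot: [0.239, 3.116, 0.032]
force: [-7.6, 20.8, 20.6]
opening: 0.0226
finger_force: 41.3
```

>>> {"name": "jog_arm", "arguments": {"steps": [[[0,0.004,0.003],[0,0,0],0.0],[[0,0.006,0.006],[0,0,0],0.06],[[0,0.006,0.006],[0,0,0],0.06],[[0,0.006,0.006],[0,0,0],0.06],[[0,0.006,-0.05],[0,0,0],0.06],[[0,0.006,-0.1],[0,0,0],0.06]]}}

```text
clock: 33.55
tool_pos: [0.5526, 0.2178, 0.2885]
tool_rot: [-0.246, -3.131, 0.003]
force: [1.9, 1.6, -1.0]
opening: 0.0599
finger_force: 0.0
```

>>> {"name": "jog_arm", "arguments": {"steps": [[[0.05,-0.03,0],[0,0,0],0.06],[[0.08,-0.08,0],[0,0,0],0.06],[[0.08,-0.14,0],[0,0,0],0.06],[[0.08,-0.2,0],[0,0,0],0.06],[[0.08,-0.25,0],[0,0,0],0.06],[[0.08,-0.25,0],[0,0,0],0.06]]}}

```text
clock: 34.3
tool_pos: [0.4337, -0.0188, 0.2878]
tool_rot: [-0.253, -3.131, 0.001]
force: [0.5, 0.0, 0.4]
opening: 0.0599
finger_force: 0.0
```

Run:
```python
from h import *
im,d,W=shot('scene')
X=W.reshape(-1,3);X=X[~np.isnan(X[:,0])]
S=X[np.hypot(X[:,0]-.5535,X[:,1]-.223)<.16]
g=S[(S[:,2]>.235)&(S[:,2]<.265)];print(len(g),g.mean(0),((g[:,:2]-[.5535,.2229])@[.156,.988]).mean())
im2,d2,W2=shot('side')
cv2.imwrite('pics/v7.png',np.hstack([cv2.resize(im[100:325,120:420],(400,300)),cv2.resize(im2[90:315,100:400],(400,300))])[:,:,::-1])
where()
```

```text
477 [0.5602 0.2229 0.2514] 0.0010392364343812354
t 34.4 pos [ 0.4346 -0.0165  0.2876] x [-0.9876  0.1573  0.0005] y [ 0.1573  0.9876 -0.0001] z [-0.0005 -0.     -1.    ] F [ 0.1381 -0.2887  0.7299] open 0.05992071620362369 ff 0.0 q [ 0.3381 -0.0077 -0.255  -0.0001 -1.324  -2.0668]
```

View pics/v7.png

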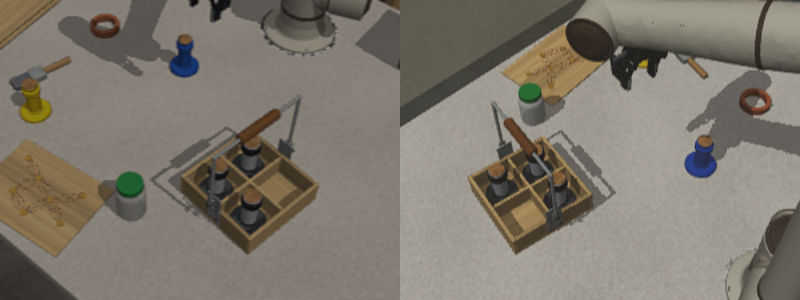

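The bail is upright at the same pose as at the start, and the three collapsed stands sit in separate cells. The bystanders and look-alikes haven't moved, and no other stand is on the table.

```bash
python3 -c "
from h import *
print(r.finish_job())"
```

```text
the job is handed in; nothing more can be done
None
```

I handed the job in with all three stands there pushed fully home and upright in their own tote cells, the handle pressed back up against its upright stop, and the jar, roll and brush left alone; no verdict came back.

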